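# Present the stereo test plate at the viewer

## Robot

A 6-joint arm with a two-finger parallel gripper is mounted at the origin on the work surface. World frame = base frame: x ahead of the robot, y to its left, z up, the work surface at z = 0. Lengths are in m, angles in rad, forces in N, time in s.
With the tool pointing down it reaches from about 0.35 to 0.775 m from the base axis. Payload 7.3 kg.
Tool frame: the origin (TCP) lies midway between the tips of the shut fingers; the grasp point (between the pads) lies 19 mm behind it (robot.hold_point_z is the distance from the TCP to the grasp point, in m); z points along the fingers, y is the line along which they close (so a half turn about z gives the same grasp; the last joint's range is limited). The gripper opens to 92 mm and grips with 3 to 60 N. Pads are 19 mm wide; open, the fingers measure 130 mm over their backs; the gripper's body (75 mm by 190 mm) begins 47 mm behind the grasp point.
Start: joints at [-1.381, 0.342, 1.524, -0, 1.275, -0.146], TCP at [0.173, -0.496, 0.206] pointing down, gripper open.
Joint ranges: [-2.53, 2.53], [-0.77, 2.02], [0.04, 2.7], [-1, 4.14], [0.28, 2.66], [-3.11, 3.11]. Speed limits (rad/s): [2.57, 2.57, 3.14, 3.14, 3.14, 3.14].

## Interface

Orientations are given as a unit quaternion [w, x, y, z].
In Python, from bench import robot gives the robot as it stands. The module is installed in compiled form; this text tells all that it offers.
- The arm moves only by the shell command python3 -m pendant 'ROWS' [FORCE]. ROWS is a JSON object of lists of equal length, an entry for each row: "dp": the shift along the world's x, y, z in mm, a list of three; "turn": the turn, a rotation vector about the world's x, y, z in degrees, a list of three; "hand": the closure, from 0 (fully open) to 1 (shut). A call has 1 to 20 rows; each row is the pose to reach, as a shift and turn from the pose commanded when the call began; what a row does not reach only later rows make up. A row lasts 1/8 s, in which the tool goes at most 62.5 mm and 10.7 degrees, less where a joint would pass 70% of its speed; a pose out of reach is approached as far as the arm can. A call with a gripper value outside its range is refused whole. The fingers move at their own pace and stop on an object; FORCE is the grip in N (left out, the last holds). Time passes only in rows, so rows that repeat a pose let the fingers close. It gives the time, the measured TCP pose, the force, the opening and the grip force at its end, in the units of the state.
- robot.get_state(): the state, without advancing time (a new reading comes with each control period).
- robot.get_image(name): name is "scene" or "top" or "wrist"; returns the picture (400x640x3 uint8, red, green, blue); there is no depth.
- robot.camera_model(name): a dict with "mtx" (3x3 intrinsics, pixels), "rvec" (rotation vector, rad) and "tvec" (3), from world to camera coordinates, as OpenCV has them. Camera axes: x right, y down, z forward; pixel columns grow to the right and rows downward; lengths in m; the calibration is good to about 2 mm. A picture is of the moment at which its call begins: read the wrist's pose just before it. camera_model takes no time and is no camera call; for the wrist camera it gives the pose at the moment of the call.
- robot.sign_off(): hands the job in; it is judged then, once.
The state is a dict: "time_s": time; "joint_positions": joint angles; "qd": joint speeds; "tau": joint torques, N m; "tool_pos": TCP position; "tool_rot": TCP orientation; "contact_force": force on the tool from outside, world axes, zero at the start; "torque": the same for the moment, N m; "finger_gap": opening from 0.0 (shut) to 1.0 (fully open); "grip_force": force on a finger pad.
Only numpy, scipy, OpenCV 4.12 (cv2) and the standard library are available. Lean on these libraries where they do the work, as an engineer would, in place of code of your own. Each camera call takes 0.05 s, during which the arm holds its last target. There are 200 camera calls.

## Task

Lift the steel ring weight up off the knob of the storage case's cover and set it down flat in the steel tray without dropping it, then swing the cover up so that it stays wide open and draw out the wider of the two test plates, leaving the narrow one in its slot. Finish while still holding the wide plate in the gripper: upright, still and clear of everything else, about 10 cm in front of the viewer's two lenses, centred on them and squarely facing them (either face). Leave the other things on the desk where they are.

Things in the scene. Friction and masses are not known exactly. Their poses are not given: they have to be found in the camera images.
- case: grey case fixed to the desk, 180 (x) x 190 (y) x 98 tall, walls and floor 5 thick; origin at the centre of its underside, z up; -x side nearest the robot. Inside, two slots 11 wide run along its x at y = +40 and -40, between rails 35 tall on the floor; a plate stands in each, 46 or more clear of the side walls, the plates 72 apart (sizes in mm)
- cover (a joint): angle of the case's flat black cover, 180 x 190 x 8, lying on the rim, hinged at the case's +x rim: 0 shut, 1.57 upright, 1.9 at its stop. It turns about the case's +y axis: the edge nearest the robot rises and goes to the case's +x. Stiff hinge: it stays at any angle; takes about 4 N at the knob (sizes in mm)
- cover_knob (a point): centre of the steel ball, 18 across, on a 12 mm stem standing on the cover near its edge nearest the robot; 44 above the cover's upper face; 145 from the hinge line along the cover and 52 square to it. Cover shut: case x = -55, y = 0, z = 150. Pinched along the case's y, the ball turns between the fingers as the cover swings (sizes in mm)
- cover_hinge (a point): point on the hinge line at its middle: case x = +90, y = 0, z = 98; the line runs along the case's y; its axes are the cover's axes (sizes in mm)
- ring: steel ring weight, outer diameter 58, hole 34, 30 tall, about 0.3 kg; origin at the centre of its underside, z along its axis. At the start it lies flat on the shut cover round the knob's stem; the ball's top stands 23 above the ring's top (sizes in mm)
- tray: open steel tray fixed to the desk, 170 (x) x 150 (y) x 18 tall, walls and floor 4 thick; origin at the centre of its underside (sizes in mm)
- wide_plate: black rigid test plate with grey printed fields on both faces, 120 wide (x) x 8 thick (y) x 80 tall (z), about 90 g; origin at the centre of its lower edge. At the start it stands in one slot of the case, its width along the case's x, its foot 5 above the case's underside and its top edge at z = 85 (13 below the rim) (sizes in mm)
- wide_plate_mid (a point): centre of the wide plate, 40 above its lower edge; axes as the plate's (sizes in mm)
- narrow_plate: like the wide plate but only 75 wide; stands in the other slot; stays there (sizes in mm)
- viewer: white stereo viewer on a grey foot, fixed to the desk; foot 140 x 170 x 20, head 80 (x) x 170 (y) x 70 tall, its middle 190 above the desk and its top at 225; the front with the two black-rimmed lenses faces the viewer's -x, towards the robot; origin at the desk, under the head's middle (sizes in mm)
- viewer_lens (a point): point midway between the two lenses on their front plane, 190 above the desk and 45 in front (-x) of the viewer's origin; axes as the viewer's: lenses look to -x, y across, z up. The plate's centre belongs at about x = -100, y = 0, z = 0 from here, the plate's y along this x (sizes in mm)
- drops: small white eye-drop bottle, 30 across, 60 tall; bystander (sizes in mm)
- mug: white mug, 76 across, 85 tall; bystander (sizes in mm)
- jar: amber jar, 60 across, 70 tall; bystander (sizes in mm)
- occluder: black flat paddle: disc 60 across with a handle 110 long towards its -x, 6 thick; origin under the disc's centre; bystander (sizes in mm)
- penlight: metal penlight lying along its x, 130 x 13 x 16; bystander (sizes in mm)
- pen_cup: black open cup, 72 across, 100 tall; bystander (sizes in mm)
Things that resemble listed ones, but are neither listed nor needed, are in the scene too. What is shaped like the ring but orange is not meant.

How it is judged:
On the way, in this order (a step that is already met when the one before it is completed fails the run):
1. the ring is lifted clear above the knob in the gripper, with the cover still shut (z of ring in the frame of case above 0.16 m and contact force between ring and the fingers above 0.5 N and value of joint cover below 0.15 rad), for 0.1 s.
2. the ring is set down in the tray by the gripper, with the cover still shut (x of ring in the frame of tray between -0.06 and 0.06 m and y of ring in the frame of tray between -0.05 and 0.05 m and height (world z) of ring below 0.016 m and angle between ring's own z axis and vertical below 0.15 rad and contact force between ring and the fingers above 0.5 N and value of joint cover below 0.15 rad), for 0.05 s.
3. the cover is swung open to at least 1.35 rad (value of joint cover above 1.35 rad), for 0.2 s.
4. the wide plate is drawn up out of the case in the gripper (z of wide_plate in the frame of case above 0.1 m and contact force between wide_plate and the fingers above 0.3 N), for 0.1 s.
At the end, for the whole second after the job is handed in: Wide plate held still, upright and square to the lenses (0.2 rad), touching nothing else, its centre 60-140 mm in front of them and within 30 mm of their middle sideways and in height; ring flat in the tray, released; cover open past 1.2 rad; narrow plate still in its slot (moved under 25 mm) (x of ring in the frame of tray between -0.06 and 0.06 m and y of ring in the frame of tray between -0.05 and 0.05 m and height (world z) of ring below 0.016 m and angle between ring's own z axis and vertical below 0.15 rad and linear speed of ring below 0.02 m/s and contact force between ring and the fingers below 0.2 N and value of joint cover above 1.2 rad and x of wide_plate_mid in the frame of viewer_lens between -0.14 and -0.06 m and y of wide_plate_mid in the frame of viewer_lens between -0.03 and 0.03 m and z of wide_plate_mid in the frame of viewer_lens between -0.03 and 0.03 m and angle between wide_plate's own z axis and vertical below 0.2 rad and angle between the y axis of wide_plate and the x axis of viewer, either way round below 0.2 rad and linear speed of wide_plate below 0.03 m/s and contact force between wide_plate and the fingers above 0.3 N and contact force between wide_plate and viewer below 0.1 N and contact force between wide_plate and case below 0.1 N and contact force between wide_plate and tray below 0.1 N and distance of narrow_plate from where it was at the start of the episode below 0.025 m); the arm keeps its last pose, push and grip.
It fails at once if the narrow plate is moved more than 25 mm (distance of narrow_plate from where it was at the start of the episode above 0.025 m).
It fails at once if a bystander is moved more than 30 mm (distance of any of drops, mug, jar, occluder, penlight, pen_cup from where it was at the start of the episode above 0.03 m).
It also fails if it takes over 69 s, if anything falls off the work surface, if the arm or the gripper's body presses on something with over 40 N, if the wrist force passes 120 N, or if a joint passes its speed limit or range.

## Working session

There is one attempt and no reset: what is moved stays moved. The work goes in short steps, Python scripts to look and compute and a shell command to move; the robot and the scene stay as the last step left them, time stands still between calls to the robot, and variables do not carry over. Pictures are saved under pics/ and viewed, at most 11 in all, crops included, and the job is handed in when it is done.

```bash
mkdir -p pics
cat > h.py <<'E'
import numpy as np, cv2
from bench import robot
def cam(n):
    m=robot.camera_model(n); R,_=cv2.Rodrigues(np.array(m["rvec"],float)); return np.array(m["mtx"],float),R,np.array(m["tvec"],float).ravel()
def ray(n,uv,c=None):
    K,R,t=c or cam(n); d=R.T@np.linalg.inv(K)@np.array([uv[0],uv[1],1.]); return -R.T@t,d
def onz(n,uv,z,c=None):
    o,d=ray(n,uv,c); return o+d*(z-o[2])/d[2]
def proj(n,p,c=None):
    K,R,t=c or cam(n); q=K@(R@np.array(p,float)+t); return q[:2]/q[2]
def save(im,f): cv2.imwrite("pics/"+f,im[:,:,::-1])
E
python3 - <<'E'
from h import *
for n in("top","scene"):
    im=robot.get_image(n); np.save(n+".npy",im); save(im,n+"0.png")
    K,R,t=cam(n); print(n,K.tolist(),(-R.T@t).round(3),R.round(3).tolist())
print(robot.get_state())
E
```

```text
top [[386.94897010850406, 0.0, 317.41825555738484], [0.0, 386.94897010850406, 199.8699303885199], [0.0, 0.0, 1.0]] [0.407 0.007 1.128] [[0.016, -0.999, 0.028], [-0.989, -0.02, -0.148], [0.149, -0.025, -0.989]]
scene [[380.7055610583152, 0.0, 319.5614159839274], [0.0, 380.7055610583152, 200.80362252384396], [0.0, 0.0, 1.0]] [1.588 0.164 0.863] [[-0.177, 0.984, 0.021], [0.555, 0.117, -0.823], [-0.813, -0.135, -0.567]]
{'time_s': 0.1, 'joint_positions': array([-1.38099026e+00,  3.42677902e-01,  1.52489629e+00, -7.89957117e-06,
        1.27538442e+00, -1.46015627e-01]), 'qd': array([ 1.46206566e-05, -1.15158105e-03, -1.50772499e-03, -4.70249588e-04,
        7.81855685e-04, -9.26303313e-04]), 'tau': array([ 1.63403183e-03, -4.32004952e+01, -2.44694245e+01,  7.19166943e-02,
        5.26420923e-02, -5.08336950e-05]), 'tool_pos': array([ 0.17295056, -0.49529781,  0.20571037]), 'tool_rot': array([-6.82729635e-04,  9.85935641e-01,  1.67124039e-01, -1.87297129e-05]), 'contact_force': array([0.10341856, 0.59944818, 0.12330671]), 'torque': array([ 0.00511803, -0.0030173 , -0.04156115]), 'grip_force': 0.0, 'finger_gap': 1.002355241150324}
```

View pics/top0.png

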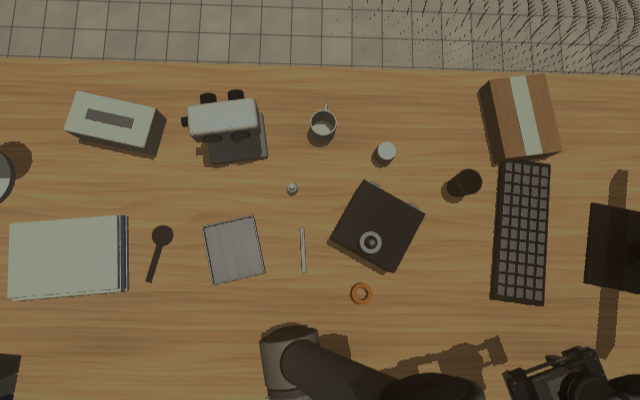

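View pics/scene0.png

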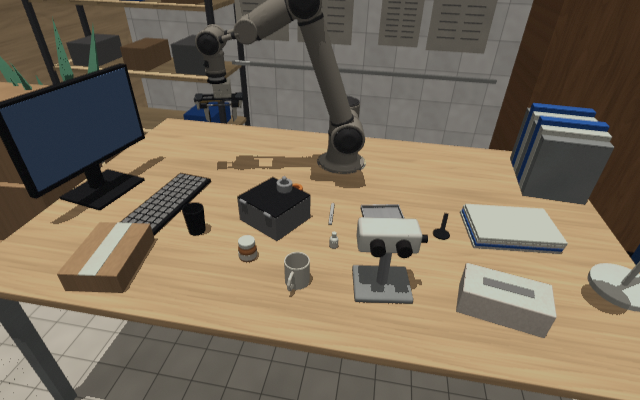

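The top view shows the steel ring round the knob at (371,242) on the black cover (centre 377,227). The tray is at (234,250) and the viewer head at (223,118), with its foot at (237,140).

What could be taken for the ring: the orange ring (361,293), the mug rim (322,124), the jar (386,152) and the lamp rim (0,175). I choose the grey ring at (371,242).

What could be taken for the tray: the notebook (65,258) and the tissue box (115,122). I choose the tray at (234,250).

Run:
```python
from h import *
im=np.load("top.npy")
a=cv2.resize(im[165:310,310:440],None,fx=4,fy=4,interpolation=cv2.INTER_CUBIC)[:580]
b=cv2.resize(im[75:290,165:275],None,fx=2.69,fy=2.69,interpolation=cv2.INTER_CUBIC)
a=a[:,:500]
h=578;cv2.imwrite("pics/crop1.png",np.hstack([a[:h],b[:h]])[:,:,::-1]); print(a.shape,b.shape)
hsv=cv2.cvtColor(im,cv2.COLOR_RGB2HSV)
for p in [(377,200),(400,230),(225,118),(234,250),(245,145),(300,200),(371,233),(205,250),(240,135)]: print(p,hsv[p[1],p[0]],im[p[1],p[0]])
```

```text
(580, 500, 3) (578, 296, 3)
(377, 200) [15 74 48] [48 41 34]
(400, 230) [15 78 46] [46 39 32]
(225, 118) [ 47  16 147] [142 147 138]
(234, 250) [ 20  26 117] [117 113 105]
(245, 145) [22 49 57] [57 54 46]
(300, 200) [ 18 119 139] [139 113  74]
(371, 233) [ 22  24 117] [117 114 106]
(205, 250) [ 18 111 138] [138 114  78]
(240, 135) [22 64 44] [44 41 33]
```

View pics/crop1.png

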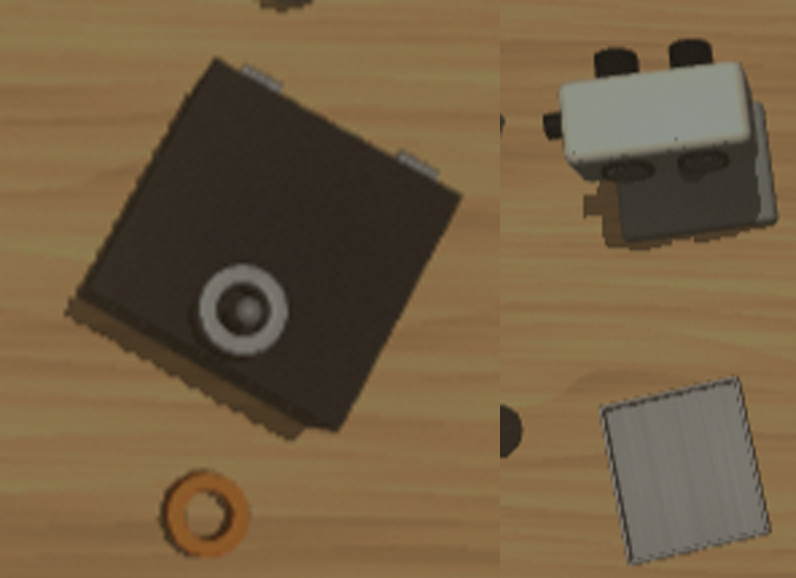

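The crop confirms a steel grey ring round the ball at about (371,242), with the orange one separate at (361,293). It also shows the hinge lugs on the far edge and the tray and viewer corners.

Run:
```python
from h import *
im=np.load("top.npy")
def rep(name,px,z):
    P=np.array([onz("top",p,z)[:2] for p in px]); c=P.mean(0)
    print(name,"c",c.round(4)); 
    for i in range(4):
        e=P[(i+1)%4]-P[i]; print("  ",P[i].round(4),"len",np.linalg.norm(e).round(4),"ang",np.degrees(np.arctan2(e[1],e[0])).round(1))
cv=lambda l:[(x/4+310,y/4+165) for x,y in l]
vv=lambda l:[((x-500)/2.69+165,y/2.69+75) for x,y in l]
rep("cover",cv([(218,58),(462,196),(335,430),(78,293)]),.106)
rep("tray",vv([(602,408),(738,377),(770,532),(632,564)]),.018)
rep("head",vv([(560,84),(745,60),(752,142),(572,166)]),.225)
rep("footfront",vv([(620,240),(775,222),(775,222),(620,240)]),.02)
# ring: grey, bright low sat
hsv=cv2.cvtColor(im,cv2.COLOR_RGB2HSV)
m=((hsv[...,1]<50)&(hsv[...,2]>75)).astype(np.uint8)
r=np.zeros_like(m); r[222:262,350:395]=m[222:262,350:395]
cs,_=cv2.findContours(r,cv2.RETR_EXTERNAL,cv2.CHAIN_APPROX_NONE); c=max(cs,key=cv2.contourArea)
e=cv2.fitEllipse(c);print("ring ellipse",e,onz("top",e[0],.136).round(4))
print("knob px", onz("top",(371.5,242),.150), onz("top",(248/4+310,309/4+165),.150))
# masked min area rects on plane
for nm,mask,roi,z in [("cover",(hsv[...,2]<62),(175,275,325,430),.106),("tray",(hsv[...,1]<60)&(hsv[...,2]>50),(210,290,198,270),.018),("headtop",(hsv[...,1]<40)&(hsv[...,2]>105),(90,140,180,262),.225)]:
    a=np.zeros_like(m);y0,y1,x0,x1=roi;a[y0:y1,x0:x1]=mask[y0:y1,x0:x1]
    cs,_=cv2.findContours(a,0,1);c=max(cs,key=cv2.contourArea)[:,0]
    P=np.array([onz("top",p,z)[:2] for p in c],np.float32);print(nm,cv2.minAreaRect(P))
```

```text
cover c [ 0.4948 -0.1825]
   [ 0.619  -0.1457] len 0.1872 ang -118.9
   [ 0.5284 -0.3095] len 0.1784 ang 150.6
   [ 0.3729 -0.2219] len 0.1898 ang 63.0
   [ 0.4591 -0.0528] len 0.1849 ang -30.1
tray c [0.4271 0.2123]
   [0.49   0.3034] len 0.1465 ang -75.9
   [0.5258 0.1614] len 0.167 ang -166.2
   [0.3637 0.1214] len 0.1456 ang 103.8
   [0.3289 0.2629] len 0.1662 ang 14.1
head c [0.7413 0.2144]
   [0.766  0.3032] len 0.1674 ang -80.5
   [0.7935 0.138 ] len 0.0779 ang -173.1
   [0.7161 0.1287] len 0.161 ang 99.4
   [0.6897 0.2875] len 0.0779 ang 11.6
footfront c [0.6842 0.2111]
   [0.6722 0.2944] len 0.1683 ang -81.8
   [0.6962 0.1278] len 0.0 ang 0.0
   [0.6962 0.1278] len 0.1683 ang 98.2
   [0.6722 0.2944] len 0.0 ang 0.0
ring ellipse ((370.3966979980469, 242.021728515625), (20.938743591308594, 21.91360092163086), 157.22470092773438) [ 0.4498 -0.156   0.136 ]
knob px [ 0.44930612 -0.15654921  0.15      ] [ 0.44869996 -0.15781438  0.15      ]
cover ((0.49342942237854004, -0.17925947904586792), (0.19171032309532166, 0.1854359656572342), 61.48151779174805)
tray ((0.42835769057273865, 0.21571165323257446), (0.1695811003446579, 0.14857514202594757), 13.95358943939209)
headtop ((0.7445549964904785, 0.21901215612888336), (0.07288382202386856, 0.16366168856620789), 9.671411514282227)
```

```bash
python3 -m pendant '{"dp":[[0,0,94],[50,60,94],[100,120,94],[140,170,94],[180,220,94],[220,270,94],[250,306,94],[276,338,94],[276,338,94],[276,338,94],[276,338,94],[276,338,94],[276,338,94],[276,338,94],[276,338,94],[276,338,94]],"turn":[[0,0,10],[0,0,20],[0,0,30],[0,0,40],[0,0,50],[0,0,60],[0,0,70],[0,0,80],[0,0,90],[0,0,100],[0,0,110],[0,0,120],[0,0,130],[0,0,132],[0,0,132],[0,0,132]],"hand":[0,0,0,0,0,0,0,0,0,0,0,0,0,0,0,0]}' 20
python3 - <<'E'
from h import *
c=cam("wrist");im=robot.get_image("wrist");np.save("w1.npy",im);save(im,"w1.png")
K,R,t=c;print((-R.T@t).round(4),R.round(3).tolist(),K[0,0])
s=robot.get_state();print(s["tool_pos"],s["tool_rot"],s["joint_positions"].round(2))
E
```

```text
time_s: 2.1
tool_pos: [0.449, -0.1576, 0.3003]
tool_rot: [-0.0, 0.249, 0.968, 0.0]
contact_force: [-0.4, 1.1, 0.1]
finger_gap: 0.999
grip_force: 0.0
[ 0.3777 -0.1183  0.4792] [[0.483, 0.876, -0.001], [0.836, -0.461, 0.298], [0.261, -0.145, -0.955]] 355.60554416066515
[ 0.44900328 -0.15768694  0.30029378] [-2.97821374e-05  2.49087133e-01  9.68481077e-01  4.71324360e-05] [-0.5   0.19  1.47  0.    1.48 -1.57]
```

View pics/w1.png

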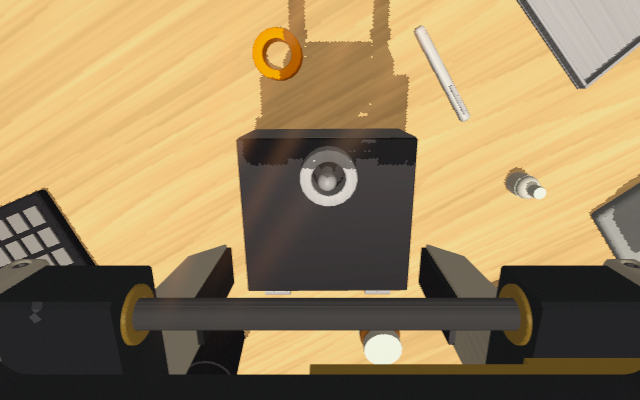

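Wrist view: the ring is round the ball at about (328,177), and the cover corners are near (238,139), (417,139), (247,289) and (407,290).

Run:
```python
from h import *
im=np.load("w1.npy");c=cam("wrist")
for nm,p,z in [("nl",(238,139),.106),("nr",(417,139),.106),("fl",(247,290),.106),("fr",(407,290),.106),("ringL",(299.5,178),.136),("ringR",(357.5,178),.136),("ringbot",(328.5,207),.136),("ball",(327.5,178),.150)]: print(nm,onz("wrist",p,z,c).round(4))
P=[onz("wrist",p,.106,c)[:2] for p in [(238,139),(417,139),(247,290),(407,290)]]
e=P[1]-P[0];f=P[3]-P[2];print(np.mean(P,0),np.degrees(np.arctan2(*e[::-1])),np.degrees(np.arctan2(*f[::-1])),np.linalg.norm(e),np.linalg.norm(f),np.linalg.norm(P[2]-P[0]))
```

```text
nl [ 0.3739 -0.221   0.106 ]
nr [ 0.4639 -0.0579  0.106 ]
fl [ 0.5288 -0.3091  0.106 ]
fr [ 0.6207 -0.1424  0.106 ]
ringL [ 0.4357 -0.1804  0.136 ]
ringR [ 0.4634 -0.1301  0.136 ]
ringbot [ 0.476  -0.1698  0.136 ]
ball [ 0.4462 -0.1546  0.15  ]
[ 0.49681486 -0.18258278] 61.137028997336245 61.158068053696 0.18627693363592793 0.19039323928814972 0.1782036619788622
```

```bash
python3 -m pendant '{"dp":[[0,2,-50],[0,2,-100],[0,2,-140],[0,2,-165],[0,2,-180],[0,2,-190],[0,2,-190],[0,2,-190],[0,2,-190],[0,2,-190],[0,2,-190],[0,2,-190],[0,2,-190],[0,2,-190],[0,2,-190]],"turn":[[0,0,0],[0,0,0],[0,0,0],[0,0,0],[0,0,0],[0,0,0],[0,0,0],[0,0,0],[0,0,0],[0,0,0],[0,0,0],[0,0,0],[0,0,0],[0,0,0],[0,0,0]],"hand":[0,0,0,0,0,0,0,0.6,0.6,0.6,0.6,0.6,0.6,0.6,0.6]}' 25
```

```text
time_s: 4.03
tool_pos: [0.4491, -0.1557, 0.1105]
tool_rot: [0.0, 0.248, 0.969, 0.0]
contact_force: [0.6, 0.6, 3.9]
finger_gap: 0.615
grip_force: 25.0
```

```bash
python3 -m pendant '{"dp":[[0,0,20],[0,0,45],[0,0,75],[0,0,100],[0,0,100],[0,0,100],[0,40,100],[-5,85,100],[-5,130,100],[-10,175,100],[-10,220,100],[-15,265,100],[-15,305,100],[-20,340,100],[-21,360,100],[-21,369,100],[-21,369,100],[-21,369,100]],"turn":[[0,0,0],[0,0,0],[0,0,0],[0,0,0],[0,0,0],[0,0,0],[0,0,0],[0,0,0],[0,0,0],[0,0,0],[0,0,0],[0,0,0],[0,0,0],[0,0,0],[0,0,0],[0,0,0],[0,0,0],[0,0,0]],"hand":[0.6,0.6,0.6,0.6,0.6,0.6,0.6,0.6,0.6,0.6,0.6,0.6,0.6,0.6,0.6,0.6,0.6,0.6]}' 25
python3 - <<'E'
from h import *
c=cam("wrist");im=robot.get_image("wrist");np.save("w2.npy",im);save(im,"w2.png")
E
```

```text
time_s: 6.28
tool_pos: [0.428, 0.2125, 0.2099]
tool_rot: [-0.0, 0.249, 0.969, -0.0]
contact_force: [-0.4, 0.1, -3.3]
finger_gap: 0.615
grip_force: 25.0
```

View pics/w2.png

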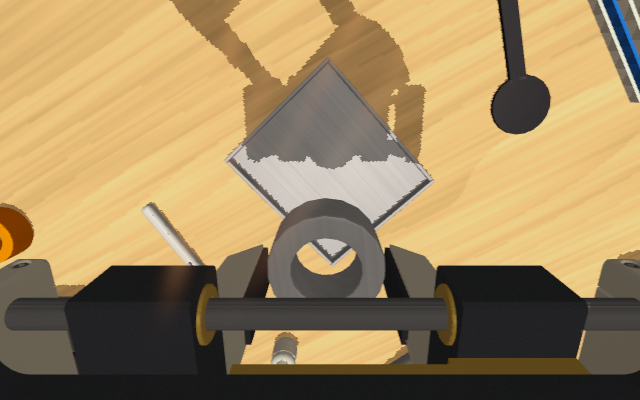

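The ring is held level in the fingers (centre about 327,260), above the tray (corners 327,60; 228,160; 431,180; 332,262).

```bash
python3 -m pendant '{"dp":[[0,0,-50],[0,0,-95],[0,0,-135],[0,0,-165],[0,0,-182],[0,0,-192],[0,0,-198],[0,0,-201],[0,0,-202.5],[0,0,-202.5],[0,0,-202.5],[0,0,-202.5]],"turn":[[0,0,0],[0,0,0],[0,0,0],[0,0,0],[0,0,0],[0,0,0],[0,0,0],[0,0,0],[0,0,0],[0,0,0],[0,0,0],[0,0,0]],"hand":[0.6,0.6,0.6,0.6,0.6,0.6,0.6,0.6,0.6,0.6,0.6,0.6]}' 25
```

```text
time_s: 7.82
tool_pos: [0.4284, 0.2134, 0.0085]
tool_rot: [0.001, 0.248, 0.969, 0.0]
contact_force: [-1.7, -1.2, 5.5]
finger_gap: 0.613
grip_force: 25.0
```

```bash
python3 -m pendant '{"dp":[[0,0,0],[0,0,0],[0,0,0],[0,0,20],[0,0,60],[0,0,110],[0,0,165],[0,0,220],[5,-50,220],[5,-110,220],[10,-165,220],[10,-220,220],[15,-275,220],[15,-325,220],[20,-360,220],[21,-369,220],[21,-369,220],[21,-369,220]],"turn":[[0,0,0],[0,0,0],[0,0,0],[0,0,0],[0,0,0],[0,0,0],[0,0,0],[0,0,0],[0,0,0],[0,0,0],[0,0,0],[0,0,0],[0,0,0],[0,0,0],[0,0,0],[0,0,0],[0,0,0],[0,0,0]],"hand":[0.15,0.15,0.15,0.15,0.15,0.15,0.15,0.15,0.4,0.4,0.4,0.4,0.4,0.4,0.4,0.4,0.4,0.4]}' 25
python3 - <<'E'
from h import *
c=cam("wrist");im=robot.get_image("wrist");t=robot.get_image("top")
a=im[60:260,200:450]; b=t[200:300,190:280]
save(np.hstack([cv2.resize(a,(500,400)),cv2.resize(b,(300,333))[:400] if 0 else cv2.copyMakeBorder(cv2.resize(b,(300,333)),0,67,0,0,0)]),"c3.png")
for p in [(.4487,-.156,.150)]: print(proj("wrist",p,c))
s=robot.get_state();print(s["tool_pos"])
E
```

```text
time_s: 10.07
tool_pos: [0.4489, -0.1544, 0.2279]
tool_rot: [-0.0, 0.248, 0.969, 0.0]
contact_force: [-0.2, -0.0, 0.8]
finger_gap: 0.604
grip_force: 0.0
[324.04883337 205.78531257]
[ 0.44905873 -0.15452178  0.22796494]
```

View pics/c3.png

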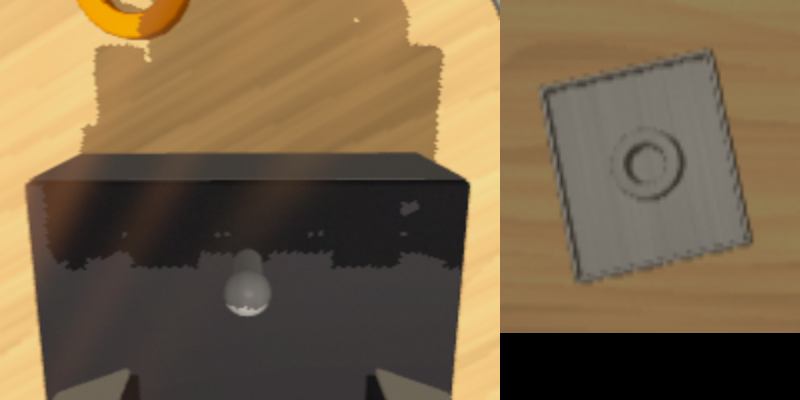

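The ring lies flat in the middle of the tray, about (234,249) in the top view. The knob ball is at wrist pixel (323.5,206.5), which matches the prediction of (324,206), so I go down and pinch it.

```bash
python3 -m pendant '{"dp":[[0,-1.5,-40],[0,-1.5,-75],[0,-1.5,-92],[0,-1.5,-97],[0,-1.5,-97],[0,-1.5,-97],[0,-1.5,-97],[0,-1.5,-97],[0,-1.5,-97],[0,-1.5,-97],[0,-1.5,-97]],"turn":[[0,0,0],[0,0,0],[0,0,0],[0,0,0],[0,0,0],[0,0,0],[0,0,0],[0,0,0],[0,0,0],[0,0,0],[0,0,0]],"hand":[0.4,0.4,0.4,0.4,0.4,0.95,0.95,0.95,0.95,0.95,0.95]}' 25
python3 - <<'E'
from h import *
ux=np.array([np.cos(np.radians(-28.9)),np.sin(np.radians(-28.9))])
for th in np.arange(0.1,1.61,.1):
    x=-145*np.cos(th)+52*np.sin(th)+145;z=145*np.sin(th)+52*np.cos(th)-52
    print(round(th,1),(ux*x).round(1),round(z,1))
E
```

```text
time_s: 11.55
tool_pos: [0.4492, -0.1569, 0.131]
tool_rot: [0.0, 0.248, 0.969, 0.0]
contact_force: [0.8, 2.8, 1.5]
finger_gap: 0.16
grip_force: 24.8
0.1 [ 5.2 -2.9] 14.2
0.2 [11.6 -6.4] 27.8
0.3 [ 19.1 -10.6] 40.5
0.4 [ 27.7 -15.3] 52.4
0.5 [ 37.4 -20.6] 63.2
0.6 [ 47.9 -26.4] 72.8
0.7 [ 59.2 -32.7] 81.2
0.8 [ 71.2 -39.3] 88.2
0.9 [ 83.7 -46.2] 93.9
1.0 [ 96.7 -53.4] 98.1
1.1 [109.9 -60.7] 100.8
1.2 [123.4 -68.1] 102.0
1.3 [136.9 -75.5] 101.6
1.4 [150.2 -82.9] 99.7
1.5 [163.4 -90.2] 96.3
1.6 [176.2 -97.2] 91.4
```

```bash
python3 -m pendant '{"dp":[[5,-3,14],[12,-6,28],[19,-10.5,40.5],[28,-15,52.5],[37,-20.5,63],[48,-26.5,73],[59,-32.5,81],[71,-39,88],[84,-46,94],[97,-53.5,98],[110,-60.5,101],[123.5,-68,102],[137,-75.5,101.5],[150,-83,99.5],[163.5,-90,96.5],[176,-97,91.5],[176,-97,91.5],[176,-97,91.5]],"turn":[[0,0,0],[0,0,0],[0,0,0],[0,0,0],[0,0,0],[0,0,0],[0,0,0],[0,0,0],[0,0,0],[0,0,0],[0,0,0],[0,0,0],[0,0,0],[0,0,0],[0,0,0],[0,0,0],[0,0,0],[0,0,0]],"hand":[0.95,0.95,0.95,0.95,0.95,0.95,0.95,0.95,0.95,0.95,0.95,0.95,0.95,0.95,0.95,0.95,0.95,0.95]}' 25
python3 - <<'E'
from h import *
im=robot.get_image("top");t=robot.get_image("scene")
save(np.hstack([cv2.resize(im[120:300,310:500],(420,398)),cv2.resize(t[130:270,200:330],(370,398))]),"c4.png")
E
```

```text
time_s: 13.8
tool_pos: [0.6246, -0.2541, 0.2222]
tool_rot: [-0.0, 0.248, 0.969, 0.0]
contact_force: [-0.6, 0.4, 1.0]
finger_gap: 0.052
grip_force: 0.0
```

View pics/c4.png

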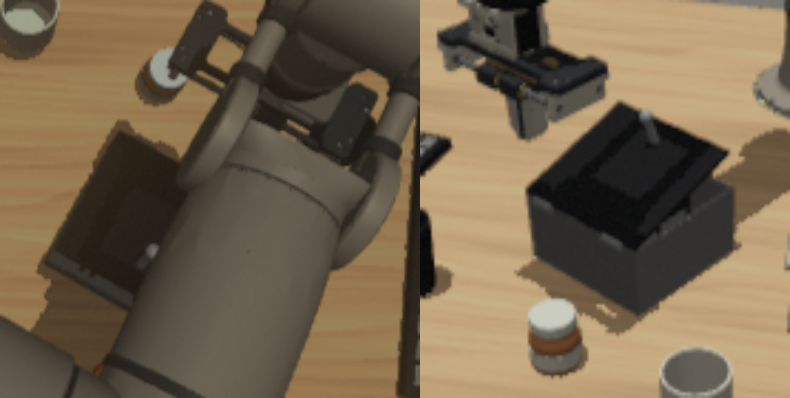

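The pinch slipped off partway. The cover now stands at perhaps 0.3–0.4 rad, with the knob at about (650,127) in the crop. I'll back off above it and measure the ball along its arc.

```bash
python3 -m pendant '{"dp":[[0,0,50],[-30,17,100],[-70,38,120],[-110,61,120],[-150,83,120],[-180,100,120],[-180,100,120],[-180,100,120]],"turn":[[0,0,0],[0,0,0],[0,0,0],[0,0,0],[0,0,0],[0,0,0],[0,0,0],[0,0,0]],"hand":[0.4,0.4,0.4,0.4,0.4,0.4,0.4,0.4]}' 55
cat > g.py <<'E'
from h import *
ux=np.array([np.cos(np.radians(-28.9)),np.sin(np.radians(-28.9)),0]);hz=np.array([.4968,-.1826,.098])+.09*ux
def ball(th): return hz+ux*(-.145*np.cos(th)+.052*np.sin(th))+np.array([0,0,.145*np.sin(th)+.052*np.cos(th)])
def edge(th): return hz-ux*.18*np.cos(th)+np.array([0,0,.18*np.sin(th)])
E
python3 - <<'E'
from g import *
c=cam("wrist");im=robot.get_image("wrist");save(im,"w5.png")
print(robot.get_state()["tool_pos"])
for th in np.arange(0,1,.1): print(th.round(1),ball(th).round(3),proj("wrist",ball(th),c).round(0),"edge",proj("wrist",edge(th),c).round(0))
E
```

```text
time_s: 14.9
tool_pos: [0.4453, -0.1544, 0.3429]
tool_rot: [0.001, 0.248, 0.969, -0.0]
contact_force: [0.6, -0.8, -0.1]
finger_gap: 0.6
grip_force: 0.0
[ 0.44554428 -0.15454188  0.34248867]
0.0 [ 0.449 -0.156  0.15 ] [326. 176.] edge [326. 137.]
0.1 [ 0.454 -0.159  0.164] [326. 184.] edge [326. 139.]
0.2 [ 0.46  -0.162  0.178] [326. 195.] edge [326. 144.]
0.3 [ 0.468 -0.167  0.191] [326. 207.] edge [326. 151.]
0.4 [ 0.476 -0.171  0.202] [326. 220.] edge [326. 159.]
0.5 [ 0.486 -0.177  0.213] [326. 235.] edge [326. 170.]
0.6 [ 0.497 -0.182  0.223] [326. 251.] edge [326. 184.]
0.7 [ 0.508 -0.189  0.231] [326. 268.] edge [326. 199.]
0.8 [ 0.52  -0.195  0.238] [326. 286.] edge [326. 217.]
0.9 [ 0.532 -0.202  0.244] [326. 303.] edge [326. 237.]
```

View pics/w5.png

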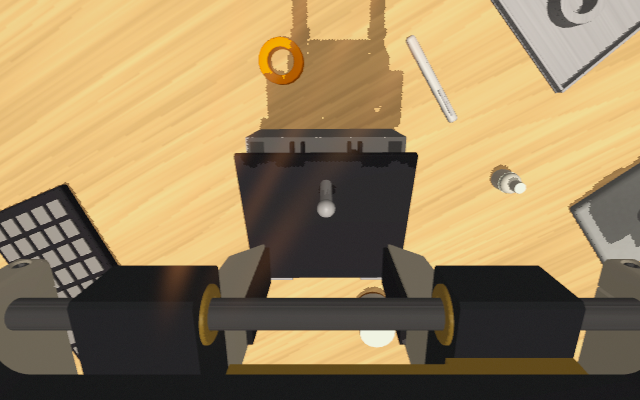

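The ball is at (326,209) and the cover's free edge at row 153, so θ≈0.32. I'll regrip deeper and harder, and swing more slowly.

```bash
python3 -m pendant '{"dp":[[24,-13.5,-30],[24,-13.5,-80],[24,-13.5,-125],[24,-13.5,-155],[24,-13.5,-170],[24,-13.5,-173],[24,-13.5,-173],[24,-13.5,-173],[24,-13.5,-173],[24,-13.5,-173],[24,-13.5,-173],[24,-13.5,-173],[24,-13.5,-173]],"turn":[[0,0,0],[0,0,0],[0,0,0],[0,0,0],[0,0,0],[0,0,0],[0,0,0],[0,0,0],[0,0,0],[0,0,0],[0,0,0],[0,0,0],[0,0,0]],"hand":[0.4,0.4,0.4,0.4,0.4,0.4,0.4,0.95,0.95,0.95,0.95,0.95,0.95]}' 55
python3 - <<'E'
from g import *
for th in np.arange(.37,1.68,.05): print(th.round(2),((ball(th)-ball(.32))*1e3).round(1))
E
```

```text
time_s: 16.58
tool_pos: [0.469, -0.1676, 0.1695]
tool_rot: [0.0, 0.248, 0.969, 0.0]
contact_force: [0.5, 0.8, 1.2]
finger_gap: 0.159
grip_force: 55.0
0.37 [ 4.3 -2.4  5.9]
0.42 [ 8.8 -4.9 11.6]
0.47 [13.6 -7.5 17.1]
0.52 [ 18.6 -10.3  22.2]
0.57 [ 23.9 -13.2  27.1]
0.62 [ 29.3 -16.2  31.6]
0.67 [ 34.9 -19.3  35.8]
0.72 [ 40.8 -22.5  39.7]
0.77 [ 46.7 -25.8  43.3]
0.82 [ 52.9 -29.2  46.5]
0.87 [ 59.1 -32.6  49.4]
0.92 [ 65.5 -36.2  51.9]
0.97 [ 72.  -39.7  54. ]
1.02 [ 78.5 -43.4  55.8]
1.07 [ 85.2 -47.   57.2]
1.12 [ 91.8 -50.7  58.2]
1.17 [ 98.6 -54.4  58.8]
1.22 [105.3 -58.1  59.1]
1.27 [112.  -61.9  58.9]
1.32 [118.8 -65.6  58.4]
1.37 [125.5 -69.3  57.5]
1.42 [132.1 -72.9  56.2]
1.47 [138.7 -76.6  54.5]
1.52 [145.2 -80.2  52.5]
1.57 [151.6 -83.7  50.1]
1.62 [157.9 -87.2  47.3]
1.67 [164.1 -90.6  44.2]
```

```bash
python3 -m pendant '{"dp":[[4,-2.5,6],[9,-5,11.5],[13.5,-7.5,17],[18.5,-10.5,22],[24,-13,27],[29.5,-16,31.5],[35,-19.5,36],[41,-22.5,39.5],[46.5,-26,43],[53,-29,46.5],[53,-29,46.5]],"turn":[[0,0,0],[0,0,0],[0,0,0],[0,0,0],[0,0,0],[0,0,0],[0,0,0],[0,0,0],[0,0,0],[0,0,0],[0,0,0]],"hand":[0.95,0.95,0.95,0.95,0.95,0.95,0.95,0.95,0.95,0.95,0.95]}' 55
```

```text
time_s: 17.95
tool_pos: [0.5233, -0.1973, 0.2168]
tool_rot: [0.002, 0.248, 0.969, -0.0]
contact_force: [0.7, 2.7, 3.4]
finger_gap: 0.158
grip_force: 55.0
```

Still holding at θ≈0.82, so I continue the arc.

```bash
python3 -m pendant '{"dp":[[6,-3.5,3],[12.5,-7,5.5],[19,-10.5,7.5],[25.5,-14.5,9.5],[32,-18,10.5],[39,-21.5,11.5],[45.5,-25.5,12.5],[52.5,-29,12.5],[59,-33,12.5],[66,-36.5,12],[72.5,-40,11],[79,-44,9.5],[85.5,-47.5,8],[92,-51,6],[98.5,-54.5,3.5],[105,-58,1],[111,-61.5,-2.5],[111,-61.5,-2.5],[111,-61.5,-2.5]],"turn":[[0,0,0],[0,0,0],[0,0,0],[0,0,0],[0,0,0],[0,0,0],[0,0,0],[0,0,0],[0,0,0],[0,0,0],[0,0,0],[0,0,0],[0,0,0],[0,0,0],[0,0,0],[0,0,0],[0,0,0],[0,0,0],[0,0,0]],"hand":[0.95,0.95,0.95,0.95,0.95,0.95,0.95,0.95,0.95,0.95,0.95,0.95,0.95,0.95,0.95,0.95,0.95,0.95,0.95]}' 55
```

```text
time_s: 20.32
tool_pos: [0.6329, -0.2581, 0.2133]
tool_rot: [-0.0, 0.248, 0.969, 0.0]
contact_force: [0.6, 0.0, 0.4]
finger_gap: 0.051
grip_force: 0.0
```

```bash
python3 -m pendant '{"dp":[[0,0,50],[0,0,100],[0,0,150],[-40,22,160],[-85,47,160],[-130,72,160],[-175,97,160],[-210,116,160],[-210,116,160],[-210,116,160]],"turn":[[0,0,0],[0,0,0],[0,0,0],[0,0,0],[0,0,0],[0,0,0],[0,0,0],[0,0,0],[0,0,0],[0,0,0]],"hand":[0.4,0.4,0.4,0.4,0.4,0.4,0.4,0.4,0.4,0.4]}' 55
python3 - <<'E'
from g import *
c=cam("wrist");im=robot.get_image("wrist");np.save("w6.npy",im)
save(im,"w6.png")
print(robot.get_state()["tool_pos"])
for th in np.arange(.6,1.7,.1): print(th.round(1),ball(th).round(3),proj("wrist",ball(th),c).round(0),"edge",proj("wrist",edge(th),c).round(0))
E
```

```text
time_s: 21.58
tool_pos: [0.4235, -0.1425, 0.3738]
tool_rot: [0.001, 0.248, 0.969, -0.0]
contact_force: [0.5, -0.6, 0.6]
finger_gap: 0.599
grip_force: 0.0
[ 0.42370093 -0.14262753  0.37339827]
0.6 [ 0.497 -0.182  0.223] [326. 261.] edge [326. 200.]
0.7 [ 0.508 -0.189  0.231] [326. 276.] edge [326. 214.]
0.8 [ 0.52  -0.195  0.238] [326. 292.] edge [326. 230.]
0.9 [ 0.532 -0.202  0.244] [326. 307.] edge [326. 248.]
1.0 [ 0.545 -0.209  0.248] [326. 322.] edge [326. 267.]
1.1 [ 0.559 -0.217  0.251] [326. 337.] edge [326. 286.]
1.2 [ 0.572 -0.224  0.252] [326. 350.] edge [326. 306.]
1.3 [ 0.586 -0.232  0.252] [326. 363.] edge [326. 326.]
1.4 [ 0.599 -0.239  0.25 ] [326. 373.] edge [326. 344.]
1.5 [ 0.612 -0.246  0.246] [326. 382.] edge [326. 362.]
1.6 [ 0.625 -0.253  0.241] [326. 389.] edge [326. 377.]
```

View pics/w6.png

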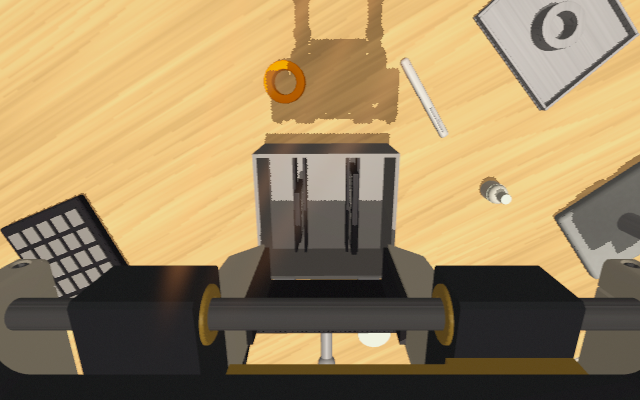

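The cover is now at θ≈1.3 (stem at 326,345; ball about 326,362), and the plates show at x≈300 and x≈353. I'll push the cover on from its underside with shut fingers, keeping the gripper body above the cover's top edge.

```bash
python3 -m pendant '{"dp":[[30,-16,-30],[64,-35,-70],[64,-35,-110],[64,-35,-150],[64,-35,-150],[76,-42,-150],[88,-48.5,-150],[99,-54.5,-150],[110,-60.5,-150],[121,-66.5,-150],[131,-72,-150],[141,-77.5,-150],[150,-82.5,-150],[156,-86,-150],[156,-86,-150],[156,-86,-150]],"turn":[[0,0,0],[0,0,0],[0,0,0],[0,0,0],[0,0,0],[0,0,0],[0,0,0],[0,0,0],[0,0,0],[0,0,0],[0,0,0],[0,0,0],[0,0,0],[0,0,0],[0,0,0],[0,0,0]],"hand":[0.95,0.95,0.95,0.95,0.95,0.95,0.95,0.95,0.95,0.95,0.95,0.95,0.95,0.95,0.95,0.95]}' 20
python3 -m pendant '{"dp":[[-25,14,0],[-60,33,30],[-105,58,80],[-156,86,130],[-170,94,130],[-170,94,130],[-170,94,130]],"turn":[[0,0,0],[0,0,0],[0,0,0],[0,0,0],[0,0,0],[0,0,0],[0,0,0]],"hand":[0.6,0.6,0.6,0.6,0.6,0.6,0.6]}' 20
python3 - <<'E'
from g import *
c=cam("wrist");im=robot.get_image("wrist");np.save("w7.npy",im)
s=robot.get_image("scene")
a=cv2.resize(im[130:290,225:425],(500,400),interpolation=cv2.INTER_CUBIC);b=cv2.resize(s[100:260,200:320],(300,400))
save(np.hstack([a,b]),"c7.png");print(robot.get_state()["tool_pos"],robot.get_state()["time_s"])
for y in(.04,-.04):
  for x in(-.06,-.0375,.0375,.06):
    p=np.array([.4968,-.1826,.085])+ux*x+y*np.array([-ux[1],ux[0],0]);q=proj("wrist",p,c);print(y,x,((q-[225,130])*2.5).round(0))
E
```

```text
time_s: 23.62
tool_pos: [0.5791, -0.2284, 0.2235]
tool_rot: [0.0, 0.248, 0.969, -0.0]
contact_force: [1.0, 0.4, 0.8]
finger_gap: 0.049
grip_force: 0.0
time_s: 24.5
tool_pos: [0.4092, -0.1344, 0.3532]
tool_rot: [0.0, 0.248, 0.969, -0.0]
contact_force: [0.0, -0.7, -0.1]
finger_gap: 0.399
grip_force: 0.0
[ 0.4093495  -0.13450659  0.35244314] 24.6
0.04 -0.06 [330. 150.]
0.04 -0.0375 [328. 191.]
0.04 0.0375 [325. 320.]
0.04 0.06 [324. 357.]
-0.04 -0.06 [176. 150.]
-0.04 -0.0375 [177. 191.]
-0.04 0.0375 [180. 320.]
-0.04 0.06 [181. 356.]
```

View pics/c7.png

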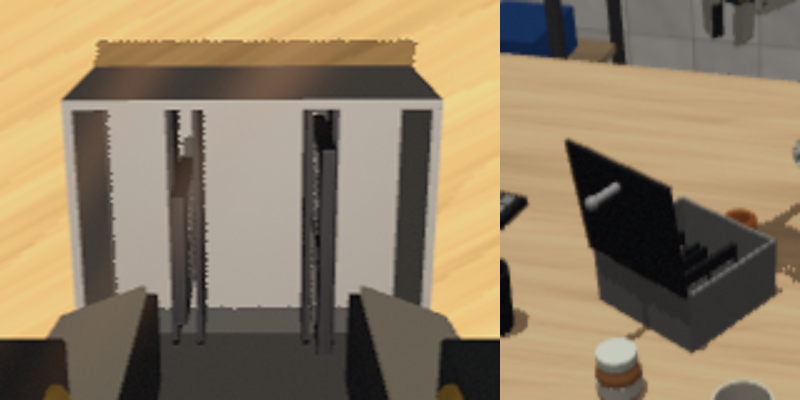

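The cover stands upright. The right-hand plate, in the case's +40 slot, spans rows 150–353 of the crop, matching the 120 mm prediction, so it is the wide one. The left plate (about 195–325) is the narrow one.

```bash
python3 -m pendant '{"dp":[[50,-6,-50],[90,-11,-110],[107,-13,-160],[107,-13,-210],[107,-13,-245],[107,-13,-270],[107,-13,-290],[107,-13,-300],[107,-13,-305],[107,-13,-305],[107,-13,-305],[107,-13,-305],[107,-13,-305],[107,-13,-305],[107,-13,-305],[107,-13,-305]],"turn":[[0,0,0],[0,0,0],[0,0,0],[0,0,0],[0,0,0],[0,0,0],[0,0,0],[0,0,0],[0,0,0],[0,0,0],[0,0,0],[0,0,0],[0,0,0],[0,0,0],[0,0,0],[0,0,0]],"hand":[0.5,0.5,0.5,0.5,0.5,0.5,0.5,0.5,0.5,0.5,1,1,1,1,1,1]}' 30
```

```text
time_s: 26.6
tool_pos: [0.516, -0.1472, 0.0485]
tool_rot: [0.0, 0.248, 0.969, 0.0]
contact_force: [0.1, -0.3, 2.4]
finger_gap: 0.085
grip_force: 30.0
```

Gripped: a gap of about 8 mm matches the plate. I draw it up and hold briefly.

```bash
python3 -m pendant '{"dp":[[0,0,10],[0,0,25],[0,0,45],[0,0,70],[0,0,95],[0,0,120],[0,0,140],[0,0,150],[0,0,150],[0,0,150]],"turn":[[0,0,0],[0,0,0],[0,0,0],[0,0,0],[0,0,0],[0,0,0],[0,0,0],[0,0,0],[0,0,0],[0,0,0]],"hand":[1,1,1,1,1,1,1,1,1,1]}' 30
python3 -m pendant '{"dp":[[0,25,0],[0,60,0],[0,100,0],[0,140,0],[10,180,0],[25,220,0],[40,255,0],[55,285,0],[70,310,0],[78,328,0],[84,338,-3],[84,341,-5],[84,341,-5],[84,341,-5]],"turn":[[0,0,0],[0,0,-6],[0,0,-12],[0,0,-18],[0,0,-25],[0,0,-32],[0,0,-39],[0,0,-45],[0,0,-49],[0,0,-52],[0,0,-52],[0,0,-52],[0,0,-52],[0,0,-52]],"hand":[1,1,1,1,1,1,1,1,1,1,1,1,1,1]}' 30
python3 - <<'E'
from g import *
t=robot.get_image("top");s=robot.get_image("scene");w=robot.get_image("wrist")
save(np.vstack([np.hstack([cv2.resize(t[60:300,170:450],(400,343)),cv2.resize(s[130:310,200:440],(400,300),)[:343] if 0 else cv2.copyMakeBorder(cv2.resize(s[130:310,200:440],(400,300)),0,43,0,0,0)]),cv2.copyMakeBorder(cv2.resize(w,(400,250)),0,0,0,400,0)]),"c8.png")
print(robot.get_state()["time_s"],robot.get_state()["joint_positions"].round(2))
E
```

```text
time_s: 27.85
tool_pos: [0.5156, -0.147, 0.1976]
tool_rot: [-0.001, 0.248, 0.969, 0.0]
contact_force: [-0.3, -0.8, -1.1]
finger_gap: 0.088
grip_force: 30.0
time_s: 29.6
tool_pos: [0.5999, 0.1932, 0.1935]
tool_rot: [0.0, 0.648, 0.762, -0.0]
contact_force: [0.2, 0.3, -1.3]
finger_gap: 0.082
grip_force: 30.0
29.75 [ 0.19  0.55  1.23 -0.    1.36  0.03]
```

View pics/c8.png

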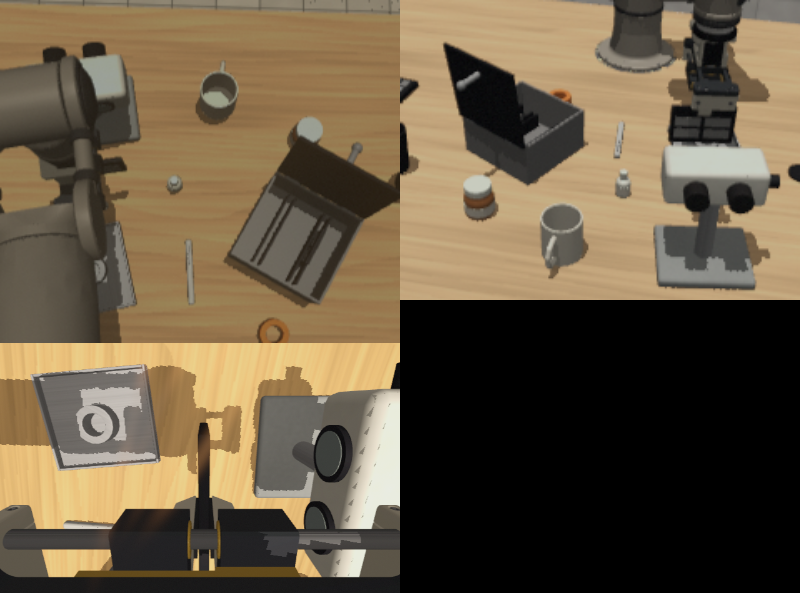

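The plate is held upright in front of the viewer, the ring is flat in the tray, the cover is open and the narrow plate is in its slot. The two lenses show in the wrist view at about (531,178) and (509,296). I check those numerically.

Run:
```python
from g import *
c=cam("wrist")
A=onz("wrist",(530,177),.19,c);B=onz("wrist",(509,296),.19,c);m=(A+B)/2;d=A-B
yaw=np.arctan2(d[1],d[0])-np.pi/2;print(A,B,m,np.degrees(yaw))
s=robot.get_state();q=s["tool_rot"];p=s["tool_pos"]
for yw in (yaw,np.radians(9)):
    R=np.array([[np.cos(yw),np.sin(yw)],[-np.sin(yw),np.cos(yw)]]);print(R@(p[:2]-m[:2]))
print("tool y",np.degrees(2*np.arctan2(q[2],q[1]))-90,p)
```

```text
[0.69937904 0.248703   0.19      ] [0.71073078 0.17823413 0.19      ] [0.70505491 0.21346857 0.19      ] 9.151090678956265
[-0.10687579 -0.00311515]
[-0.10686721 -0.00339697]
tool y 9.215186573308245 [0.60003482 0.1933957  0.19365768]
```

The lens line gives a viewer yaw of 9.15° against the tool's 9.2°. The plate is 107 mm in front, 3 mm off sideways, and its centre is at z≈0.19, so everything is within tolerance.

```bash
python3 -m pendant '{"dp":[[5,3,0],[6,3.5,0],[6,3.5,0],[6,3.5,0],[6,3.5,0],[6,3.5,0]],"turn":[[0,0,0],[0,0,0],[0,0,0],[0,0,0],[0,0,0],[0,0,0]],"hand":[1,1,1,1,1,1]}' 30; python3 -c "
from bench import robot
print(robot.sign_off())"
```

```text
time_s: 30.5
tool_pos: [0.606, 0.1973, 0.1934]
tool_rot: [0.0, 0.648, 0.762, 0.0]
contact_force: [-0.2, -0.1, -0.9]
finger_gap: 0.083
grip_force: 30.0
the job is handed in; nothing more can be done
None
```

The job is handed in at 30.5 s with no verdict returned: the ring is flat in the tray, the cover is open (the knob pinch slipped twice, so I finished the swing by pushing the cover's underside), the narrow plate is in its slot, and the wide plate is held square about 10 cm in front of the lenses.

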